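Back off a bottle clamp's knurled nut and open its jaw

ROBOT

A 6-joint arm with a two-finger parallel gripper is mounted at the origin on a cart in front of the work surface, level with it; the furniture and walls round the work are solid. World frame = base frame: x ahead of the robot, y to its left, z up, the work surface at z = 0. Lengths are in m, angles in degrees, forces in N, time in s.
With the tool pointing down it reaches from about 0.3 to 0.825 m from the base axis. Payload 5.4 kg.
Tool frame: the origin (TCP) lies at the very end of the fingers, on their centre line; the grasp point (between the pads) lies behind it (arm.hold_point_z is the z of the grasp point in the tool frame, in m); z points along the fingers, y is the line along which they close (so a half turn about z gives the same grasp; the last joint's range is limited). The gripper opens to 92 mm and grips with 3 to 60 N. Pads are 20 mm wide; open, the fingers measure 128 mm over their backs; the gripper's body (75 mm by 189 mm) begins 69 mm behind the grasp point.
Start: joints at [62.962, 9.076, 91.501, -0, 79.423, -12.038], TCP at [0.149, 0.555, 0.215] pointing down, gripper open.
Joint ranges: [-166.64, 166.64], [-54.1, 131.32], [10.49, 154.53], [-73.88, 253.88], [9.74, 151.15], [-171.62, 171.62]. Speed limits (degrees/s): [147.25, 147.25, 180, 180, 180, 180].

INTERFACE

Orientations are given as a 3x3 rotation matrix whose columns are the frame's x, y, z axes.
In Python, from workcell import arm, snapshot gives the robot as it stands. Calls block until the motion is done:
- arm.reach(position, orientation): joint-space move of the TCP to a pose.
- arm.line_to(position, rot=None, feed=0.15): straight line of the TCP; rot=None keeps the orientation; feed is the mean speed in m/s.
- arm.move_j(angles): joint-space move.
- arm.command_gripper(opening): finger opening in m; the grip force is fixed at half the most; returns when the fingers have stopped.
- arm.dwell(seconds).
- arm.solve_ik(position, orientation): joint angles nearest the present ones, or None.
- arm.state(): the state.
- snapshot(name): name is "side" or "top" or "wrist"; returns a dict with "frame" (480x640x3 uint8, blue, green, red), "z_map" (480x640 float32, m along the optical axis (not along the pixel's ray), 0 where there is no reading), "vertical_fov" (degrees; the focal length in pixels is half the picture's height over the tangent of half this angle, whatever the lens; pixels are square), "cx", "cy" (the principal point, pixels), "dist" ([k1, k2, p1, p2, k3] as OpenCV has them; the pictures are not rectified), "eye" and "orientation" of the camera in the world. Camera axes: x right, y down, z forward; pixel columns grow to the right and rows downward; lengths in m; the calibration is good to about 2 mm. A picture is of the moment at which its call begins.
A pose or a line that the arm cannot do raises arm.MotionError and nothing moves.
- arm.close_job(): hands the job in; it is judged then, once.
The state is a dict: "time": time; "joint_positions": joint angles; "qd": joint speeds; "joint_efforts": joint torques, N m; "tcp_pos": TCP position; "tool_rot": TCP orientation; "contact_force": force on the tool from outside, world axes, zero at the start; "wrist_torque": the same for the moment, N m; "finger_gap": finger opening in m; "grip_force": force on a finger pad.
Only numpy, scipy, OpenCV 4.12 (cv2) and the standard library are available. Lean on these libraries where they do the work, as an engineer would, in place of code of your own. Each camera call takes 0.05 s, during which the arm holds its last target. There are 200 camera calls.

TASK

Open the bench clamp that holds the small brown reagent bottle. Roll a fingertip along the rim of its knurled lock nut, counter-clockwise seen from above, until the nut has been backed off two full turns, then push the sliding jaw by its upright tab away from the bottle as far as it will go. Work with light fingertip pushes only: do not grip or lift anything, and leave the bottle and the things round the clamp untouched.

Things in the scene. Friction and masses are not known exactly. Their poses are not given: they have to be found in the camera images.
- bottle_clamp: Fixed bench clamp: grey base plate 150 x 280 x 12 mm, long along its y. Origin: centre of its underside, z up. In its frame (mm): fixed V jaw at the +y end, 46 high; bottle at (0, 70); sliding plate from y = -85 to 40 at the start, top 22 high, its V jaw 46 high; fixed upright threaded stud 12 thick, 74 high, at (0, -55), carrying the lock nut; guide strips beside the plate 20 high.
- lock_nut (a joint): Angle of the brass lock nut, rad: 0 = screwed down (start), growing counter-clockwise from above (loosening), stop at 25.1. It climbs 3 mm a turn and stays where it is left; about 0.035 N m (1 to 1.5 N along the rim) turns it. Screwed down, its 4 mm foot sits in a recess of the sliding jaw and locks it; the foot is clear after about 1.35 turns.
- nut_top (a point): Centre of the nut's flat top, on its axis, 44.5 mm above the worktop at the start, rising with the nut; the stud stands up through it. The nut's rim is a straight-knurled drum 63 mm in diameter, 26 upright ribs 1.6 mm proud, from 3 to 19 mm below this point.
- nut_pip (a point): Small dark pip on the nut's top, 18 mm from the axis, at the inner end of a short dark radial line; it goes round with the nut, so that turns can be counted. At the start it lies on the clamp's -x side of the axis.
- sliding_jaw (a joint): Travel of the sliding jaw in m: 0 = closed on the bottle (start), 0.034 = fully open at its stop; it moves along the clamp's -y, away from the bottle. It drags with about 1.5 N and stays where it is left.
- tab_top (a point): Middle of the top edge of the sliding jaw's upright push tab, 54 mm above the worktop. The tab is 24 mm wide (clamp x), 7 mm thick (clamp y), 31 mm high above its arm, at (-60, -2) mm in the clamp's frame at the start; push its +y face (the bottle's side) towards -y. Beside that face 40 mm are free above 26 mm height.
- reagent_bottle: Small brown reagent bottle with a yellow screw cap, 52 mm in diameter, 108 mm high, loose, standing in the clamp on a pad 14 mm above the worktop. Origin: centre of its underside.
- brown_vial: Small brown bottle with a black cap, 43 mm in diameter, 79 mm high, loose on the worktop beyond the clamp. Origin: centre of its underside.
- stopper: Red rubber stopper, 34 mm in diameter, 28 mm high, loose on the worktop beyond the clamp. Origin: centre of its underside. Well to its left (outside the work) a fixed blue hotplate stirrer on a lab jack, with a small bottle on top, stands 0.41 m high: keep clear of it.
- tape: Roll of white tape lying flat, 80 mm in diameter, 18 mm high, loose on the worktop off the clamp's -y end. Origin: centre of its underside.

How it is judged:
By the outcome, as a careful person would: the job done as asked, in the order asked, and still so for the second after the job is handed in, with the robot touching nothing.
It also fails if it takes over 72 s, if anything falls off the work surface, if the arm or the gripper's body presses on something with over 40 N, if the wrist force passes 120 N, or if a joint passes its speed limit or range.

## Working session

There is one attempt and no reset: what is moved stays moved. The work goes in short steps, each a Python script; the robot and the scene stay as the last script left them, time stands still between calls to the robot, and variables do not carry over. Pictures are saved under pics/ and viewed, at most 10 in all, crops included, and the job is handed in when it is done.

```bash
ls; mkdir -p pics; python3 - <<'E'
from workcell import arm, snapshot
import cv2, numpy as np
s=arm.state(); print(s['time'],s['tcp_pos'],s['finger_gap'],arm.hold_point_z)
for n in ("top","side"):
    d=snapshot(n); np.savez(f'{n}.npz',**d); cv2.imwrite(f'pics/{n}0.png',d['frame'])
    print(n,d['vertical_fov'],d['cx'],d['cy'],d['dist'],d['eye'],np.round(d['orientation'],4).tolist())
E
```

```text
pics
0.0 [0.14855092 0.55482496 0.21361567] 0.09210164978814318 -0.0187
top 43.85699928374537 307.42900010845625 231.70243025631586 [-0.14259402  0.          0.          0.          0.        ] [ 0.44032534 -0.22077334  1.0071608 ] [[-0.0087, -0.9854, 0.1703], [-0.9999, 0.0098, 0.0053], [-0.0069, -0.1702, -0.9854]]
side 43.64529898753563 316.4824944270213 239.14331098053242 [-0.00056925  0.          0.          0.          0.        ] [0.62559125 0.51031872 0.62752001] [[-0.9994, 0.008, -0.0325], [0.0305, 0.6188, -0.785], [0.0138, -0.7855, -0.6187]]
```

View pics/top0.png

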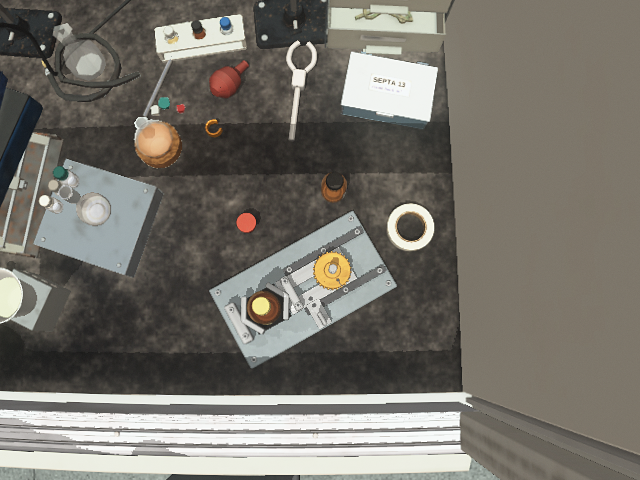

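View pics/side0.png

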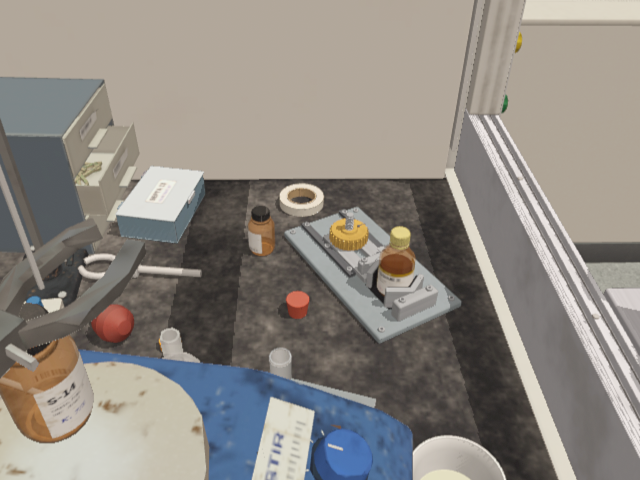

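```bash
cat > h.py <<'E'
import numpy as np, cv2
def KD(d):
    f=240/np.tan(np.radians(float(d['vertical_fov'])/2))
    return np.array([[f,0,float(d['cx'])],[0,f,float(d['cy'])],[0,0,1]]),np.array(d['dist'],float)
def rays(d,px):
    K,D=KD(d); u=cv2.undistortPoints(np.array(px,float).reshape(-1,1,2),K,D).reshape(-1,2)
    return np.c_[u,np.ones(len(u))]@np.array(d['orientation']).T
def onplane(d,px,z):
    r=rays(d,px); e=np.array(d['eye']); return e+r*((z-e[2])/r[:,2])[:,None]
def cloud(d):
    v,u=np.mgrid[:480,:640]; r=rays(d,np.c_[u.ravel(),v.ravel()])
    P=np.array(d['eye'])+r*d['z_map'].ravel()[:,None]; P[d['z_map'].ravel()==0]=np.nan
    return P.reshape(480,640,3)
def pix(d,P):
    K,D=KD(d); R=np.array(d['orientation']).T
    return cv2.projectPoints(np.array(P,float).reshape(-1,1,3),cv2.Rodrigues(R)[0],-R@np.array(d['eye']),K,D)[0].reshape(-1,2)
E
python3 - <<'E'
from h import *
d=np.load('top.npz'); C=cloud(d); Z=C[...,2]
np.set_printoptions(precision=4,suppress=True)
hsv=cv2.cvtColor(d['frame'],cv2.COLOR_BGR2HSV)
# brass nut
m=cv2.inRange(hsv,(15,120,120),(30,255,255)); m[:, :312]=0; m[:230]=0; m[310:]=0; m[:,360:]=0
pts=np.argwhere(m)[:,::-1]; W=onplane(d,pts,.0445)[:,:2]
print('nut',len(pts),cv2.minEnclosingCircle(W.astype(np.float32)))
# plate
g=(hsv[...,1]<70)&(hsv[...,2]>70)&(Z<.03)&(Z>.004); g=g.astype(np.uint8)*255; g[:200]=0;g[375:]=0;g[:,:195]=0;g[:,405:]=0
g=cv2.morphologyEx(g,cv2.MORPH_CLOSE,np.ones((5,5))); 
c=max(cv2.findContours(g,0,2)[0],key=cv2.contourArea)
W=onplane(d,c.reshape(-1,2),.012)[:,:2]; r=cv2.minAreaRect((W*1000).astype(np.float32)); print('plate',r,cv2.boxPoints(r))
P=C.reshape(-1,3)
for u,v in [(333,268),(263,306),(312,305),(322,318),(335,185),(246,222),(411,227),(300,400),(300,440),(300,465),(450,200),(600,250),(470,420),(100,200),(10,150),(388,90)]: print((u,v),C[v,u])
im=d['frame'][200:380,195:425]; cv2.imwrite('pics/crop.png',cv2.resize(im,None,fx=3.3,fy=3.3,interpolation=cv2.INTER_CUBIC))
E
```

```text
nut 1002 ((0.5431147217750549, -0.25501149892807007), 0.03153841197490692)
plate ((523.5782470703125, -207.7613525390625), (182.87791442871094, 311.1141662597656), 26.67891502380371) [[ 372.0306 -109.8206]
 [ 511.7178 -387.8125]
 [ 675.1259 -305.7021]
 [ 535.4387  -27.7102]]
(333, 268) [ 0.5435 -0.2555  0.0715]
(263, 306) [ 0.4821 -0.1496  0.1258]
(312, 305) [ 0.4877 -0.2219  0.0287]
(322, 318) [ 0.4657 -0.2375  0.0552]
(335, 185) [ 0.6761 -0.2606  0.0795]
(246, 222) [ 0.6267 -0.1129  0.0295]
(411, 227) [ 0.6205 -0.3935  0.0018]
(300, 400) [ 0.3341 -0.2009  0.0185]
(300, 440) [ 0.2923 -0.2031  0.1483]
(300, 465) [ 0.2259 -0.1997 -0.0001]
(450, 200) [ 0.6675 -0.4638  0.0019]
(600, 250) [ 0.5069 -0.4704  0.5147]
(470, 420) [ 0.3258 -0.4256  0.2205]
(100, 200) [0.6535 0.1171 0.0914]
(10, 150) [0.7007 0.2118 0.2174]
(388, 90) [ 0.8504 -0.3558  0.0518]
```

View pics/crop.png

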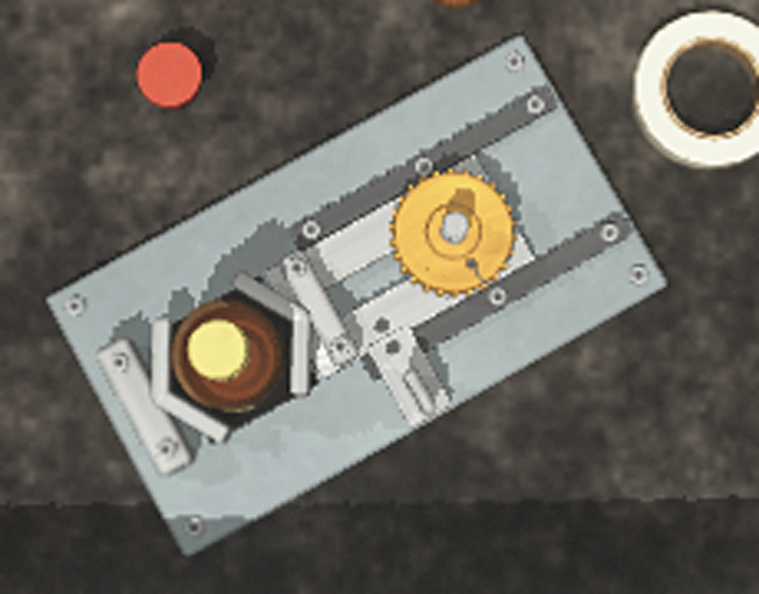

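```bash
cat >> h.py <<'E'
E
python3 - <<'E'
from h import *
np.set_printoptions(precision=4,suppress=True)
d=np.load('top.npz'); s=np.load('side.npz')
cor=onplane(d,np.array([(522,36),(667,284),(188,553),(48,298)])/3.3+[195,200],.012)[:,:2]
c=cor.mean(0); u=(cor[3]-cor[0]+cor[2]-cor[1]); L=np.linalg.norm(u)/2; u/=2*L
print('corners',cor,'c',c,'L',L,'W',np.linalg.norm(cor[1]-cor[0]))
xa=np.array([u[1],-u[0]]); f=lambda x,y:c+xa*x/1e3+u*y/1e3
print('u',u,'nut',f(0,-55),'bottle',f(0,70),'tab',f(-60,-2))
for nm,dd in(('top',d),('side',s)):
  P=cloud(dd).reshape(-1,3); P=P[np.isfinite(P[:,0])]
  print(nm,'rows x .1..1.0, cols y 0.7..-0.5')
  for x in np.arange(.1,.95,.1):
    print('%.1f'%x,[ (lambda q: round(float(q.max()),2) if len(q) else None)(P[(abs(P[:,0]-x)<.05)&(abs(P[:,1]-y)<.05)][:,2]) for y in np.arange(.7,-.55,-.1)])
from workcell import arm
for sg in (1,-1):
  y=sg*np.r_[xa,0]; z=np.array([0,0,-1.]); R=np.c_[np.cross(y,z),y,z]
  print(sg,[arm.solve_ik(np.r_[f(a,b),h],R) for a,b,h in((-60,-55,.03),(0,-110,.03),(60,-55,.03),(0,-5,.03),(0,-55,.35))])
E
```

```text
corners [[ 0.6475 -0.2937]
 [ 0.5185 -0.3647]
 [ 0.3864 -0.1222]
 [ 0.5142 -0.0504]] c [ 0.5166 -0.2078] L 0.27675410599553807 W 0.14722371963683326
u [-0.4794  0.8776] nut [ 0.543 -0.256] bottle [ 0.4831 -0.1463] tab [ 0.4649 -0.2383]
top rows x .1..1.0, cols y 0.7..-0.5
0.1 [None, None, None, None, None, None, -0.37, -0.38, -0.38, None, None, None, None]
0.2 [None, None, None, None, 0.02, 0.02, 0.02, 0.02, 0.02, 0.01, 0.02, 0.01, 0.01]
0.3 [None, None, None, None, 0.12, 0.16, 0.16, 0.16, 0.16, 0.16, 0.16, 0.59, 0.59]
0.4 [None, None, None, None, 0.01, 0.08, 0.01, 0.01, 0.05, 0.02, 0.01, 0.01, 0.57]
0.5 [None, None, None, None, 0.14, 0.17, 0.06, 0.01, 0.13, 0.13, 0.08, 0.02, 0.59]
0.6 [None, None, None, None, 0.1, 0.2, 0.19, 0.06, 0.03, 0.05, 0.07, 0.02, 0.62]
0.7 [None, None, None, None, 0.1, 0.23, 0.2, 0.08, 0.01, 0.08, 0.08, 0.02, 0.63]
0.8 [None, None, None, None, 0.09, 0.26, 0.13, 0.13, 0.02, 0.02, 0.06, 0.06, 0.51]
0.9 [None, None, None, 0.01, 0.02, 0.24, 0.04, 0.05, 0.06, 0.03, 0.18, 0.19, 0.34]
side rows x .1..1.0, cols y 0.7..-0.5
0.1 [None, None, None, None, None, None, No
[... 687 characters left out ...]
34]
1 [array([-42.3545,  20.256 , 100.6786,  -0.    ,  59.0654, -71.0012]), array([-38.8248,  30.2256,  86.9057,  -0.    ,  62.8687, -67.4715]), array([-31.723 ,  29.1999,  88.378 ,  -0.    ,  62.4221, -60.3696]), array([-34.5783,  19.4468, 101.7401,  -0.    ,  58.8131, -63.2249]), array([-36.7643,   9.9992,  75.382 ,  -0.    ,  94.6188, -65.4109])]
-1 [array([-42.3545,  20.256 , 100.6786,  -0.    ,  59.0654, 108.9988]), array([-38.8248,  30.2256,  86.9057,  -0.    ,  62.8687, 112.5285]), array([-31.723 ,  29.1999,  88.378 ,  -0.    ,  62.4221, 119.6304]), array([-34.5783,  19.4468, 101.7401,  -0.    ,  58.8131, 116.7751]), array([-36.7643,   9.9992,  75.382 ,  -0.    ,  94.6188, 114.5891])]
```

```bash
cat >> h.py <<'E'
from workcell import arm, snapshot
U=np.array([-.4794,.8776]); U/=np.linalg.norm(U); X=np.array([U[1],-U[0]]); N=np.array([.543,-.2555])
_y=np.r_[X,0]; _z=np.array([0,0,-1.]); R=np.c_[np.cross(_y,_z),_y,_z]
def w(x,y,z): return np.r_[N+X*x/1e3+U*y/1e3,z]      # mm from nut axis in clamp axes, z in m
def force():
    f=np.array(arm.state()['contact_force']); return np.array([f[:2]@X,f[:2]@U,f[2]])
def here():
    s=arm.state(); p=np.array(s['tcp_pos']); q=p[:2]-N; return np.array([q@X,q@U,p[2]])*1e3
E
python3 - <<'E'
from h import *
np.set_printoptions(precision=2,suppress=True)
arm.command_gripper(0)
s=arm.state(); R0=np.array(s['tool_rot']); a=np.radians(75)
arm.line_to([*(.36*np.array([np.cos(a),np.sin(a)])),.42],feed=.3)
q=np.array(arm.state()['joint_positions']); 
q2=q.copy(); q2[0]=-37; q2[5]=-66; arm.move_j(q2)
print(arm.state()['tcp_pos'],arm.state()['time'])
arm.reach(w(-75,0,.15),R); arm.line_to(w(-75,0,.03)); arm.dwell(.2)
f0=force(); t0=arm.state()['time']; print('f0',f0,here(),arm.state()['finger_gap'],t0)
for x in np.arange(-60,-42,1):
    arm.line_to(w(x,0,.03),feed=.03); f=force()-f0
    if abs(f[0])>.8: break
print(x,f,here(),arm.state()['time'])
E
```

```text
[ 0.34 -0.11  0.42] 4.475
f0 [-0.18  1.09  0.26] [-74.73  -0.81  31.07] 0.00040624732158608197 6.95
-58 [ 0.83 -0.91 -0.48] [-57.98  -0.02  30.01] 8.1
```

```bash
python3 - <<'E'
from h import *
np.set_printoptions(precision=2,suppress=True)
arm.dwell(.3); f0=force(); print('f0',f0,here())
for x in np.arange(-57,-38,1):
    arm.line_to(w(x,0,.03),feed=.03); f=force()-f0; print(x,f,here()[:2])
    if f[0]<-1.5: break
print(arm.state()['time'])
E
```

```text
f0 [-0.03 -0.11  0.16] [-58.     0.01  30.  ]
-57 [ 0.62 -0.1  -0.48] [-56.94  -0.02]
-56 [ 0.17  0.94 -0.34] [-55.91   0.01]
-55 [-0.46  0.95  0.43] [-54.95  -0.02]
-54 [ 0.78 -0.59 -0.93] [-53.95   0.  ]
-53 [ 0.11  0.89 -0.53] [-52.96  -0.  ]
-52 [ 0.09 -0.63 -1.23] [-51.97  -0.01]
-51 [-0.02  0.2  -0.14] [-50.95  -0.01]
-50 [-0.45  0.77 -0.22] [-49.94  -0.02]
-49 [ 0.35 -0.21 -1.2 ] [-48.93   0.04]
-48 [ 0.29  0.44 -1.36] [-47.95   0.01]
-47 [-0.2  -0.37 -0.38] [-46.94  -0.  ]
-46 [ 0.17 -0.   -0.19] [-45.95  -0.02]
-45 [-1.08  0.77  0.47] [-44.98  -0.03]
-44 [-3.19 -0.25  0.07] [-44.46   0.04]
11.9
```

```bash
cat >> h.py <<'E'
def path(hx=12.,hy=10.,r=33.,th_end=60,step=6.,y0=0.):
    P=[]  # (cx,cy,theta)
    seg=lambda a,b,t:[(*(np.array(a)+(np.array(b)-a)*k),t) for k in np.linspace(0,1,max(2,int(np.hypot(*(np.array(b)-a))/step)+1))]
    arc=lambda t0,t1,sx,sy:[(r*np.cos(np.radians(t))+sx*hx,r*np.sin(np.radians(t))+sy*hy,t) for t in np.linspace(t0,t1,int(np.radians(abs(t1-t0))*r/step)+1)[1:]]
    P+=seg((-r-hx,y0),(-r-hx,-hy),180)+arc(180,270,-1,-1)+seg((-hx,-r-hy),(hx,-r-hy),270)[1:]+arc(270,360,1,-1)
    P+=seg((r+hx,-hy),(r+hx,hy),360)[1:]+arc(360,360+th_end,1,1)
    return P
def sweep(P,f0,z=.03,target=4.,p=0.,feed=.06,tstop=1e9,verbose=True):
    log=[]
    for cx,cy,t in P:
        n=np.array([np.cos(np.radians(t)),np.sin(np.radians(t))])
        arm.line_to(w(cx-p*n[0],cy-p*n[1],z),feed=feed); f=force()-f0
        fn=f[:2]@n; ft=f[:2]@np.array([n[1],-n[0]])
        log.append((t,p,fn,ft,f[2]))
        p=np.clip(p+np.clip(.15*(target-fn),-.8,.5),-3,4)
        if np.linalg.norm(f)>25: print('high force',f); break
    if verbose: print(np.round(log,1)[::3])
    return n
E
python3 - <<'E'
from h import *
np.set_printoptions(precision=2,suppress=True)
f0=np.array([0,.1,-.1])
n=sweep(path(),f0,p=.8)
h=here(); print(h,arm.state()['time'])
arm.line_to(w(h[0]+15*n[0],h[1]+15*n[1],.03)); 
h=here(); arm.line_to(w(h[0],h[1],.13),feed=.25); arm.dwell(.1); print(arm.state()['time'])
a=snapshot('wrist'); b=snapshot('top'); np.savez('w1.npz',**a); np.savez('t1.npz',**b)
cv2.imwrite('pics/s1.png',np.hstack([cv2.resize(a['frame'],(440,330)),cv2.resize(b['frame'][170:400,190:430],(344,330))]))
E
```

```text
[[180.    0.8   3.    0.3   1.3]
 [202.5   1.1   1.4  -0.9   0.4]
 [236.2   2.3  -0.1   0.3   0.9]
 [270.    3.8   3.1  -1.7  -0.4]
 [270.    3.5   6.1  -1.6   1.3]
 [292.5   3.2   1.7  -0.8   0.1]
 [326.2   3.9   4.4  -1.3  -0.2]
 [360.    3.    8.3   2.1   0.2]
 [360.    1.3   5.1  -2.    3.8]
 [396.    1.9   1.3   0.    0.7]]
[26.88 36.4  29.97] 19.55
20.45
```

View pics/s1.png

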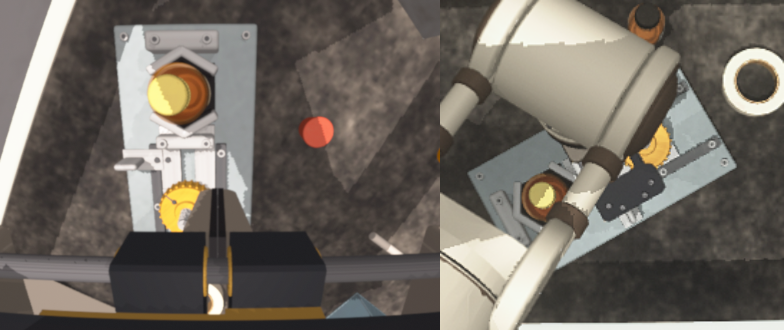

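```bash
python3 - <<'E'
from h import *
arm.line_to(w(-40,-70,.15),feed=.25); arm.dwell(.15); print(here(),arm.state()['time'])
a=snapshot('wrist'); np.savez('w1.npz',**a)
# rectify nut top plane to clamp axes, 8 px/mm, up=+y
h=.0475
g=[(-40+i/6,40-j/6) for j in range(480) for i in range(480)]
q=np.array(g); P=np.c_[N+q[:,:1]*X/1e3+q[:,1:]*U/1e3,np.full(len(q),h)]
m=pix(a,P).astype(np.float32).reshape(480,480,2)
t=cv2.remap(a['frame'],m[...,0],m[...,1],cv2.INTER_LINEAR)
cv2.imwrite('pics/s2.png',np.hstack([cv2.resize(a['frame'],(320,240)),t[:240,:]]) if 0 else t)
E
```

```text
[-39.01034837 -68.41236796 149.49122594] 21.425
```

View pics/s2.png

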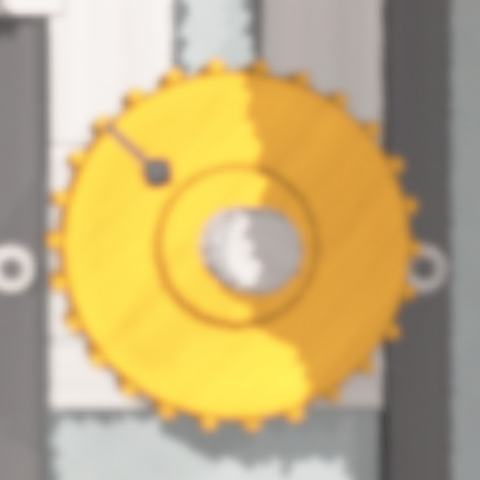

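```bash
sed -i 's/N=np.array(\[.543,-.2555\])/N=np.array([.543,-.2555])-.0005*X-.001*U/' h.py; cat >> h.py <<'E'
def pip(a,h):
    j,i=np.mgrid[:480,:480]; q=np.c_[(-40+i/6).ravel(),(40-j/6).ravel()]
    m=pix(a,np.c_[N+q[:,:1]*X/1e3+q[:,1:]*U/1e3,np.full(len(q),h)]).astype(np.float32).reshape(480,480,2)
    t=cv2.remap(a['frame'],m[...,0],m[...,1],cv2.INTER_LINEAR); hsv=cv2.cvtColor(t,cv2.COLOR_BGR2HSV)
    b=cv2.morphologyEx(cv2.inRange(hsv,(12,110,100),(35,255,255)),cv2.MORPH_CLOSE,np.ones((5,5)))
    c=max(cv2.findContours(b,0,2)[0],key=cv2.contourArea); (cx,cy),r=cv2.minEnclosingCircle(c)
    rr=np.hypot(i-cx,j-cy)/6; k=(rr>15)&(rr<21)&(hsv[...,2]<130)&(hsv[...,1]<170)
    C=a['z_map'] # height of the top by depth
    top=cloud(a)[...,2]; mm=m[k.nonzero()] if k.any() else m[:1,0]
    return (np.degrees(np.arctan2(cy-j[k].mean(),i[k].mean()-cx)),int(k.sum()),((cx-240)/6,(240-cy)/6,r/6),t)
def look(name,h):
    arm.line_to(w(-40,-70,.15),feed=.25); arm.dwell(.15); a=snapshot('wrist'); np.savez(name+'.npz',**a)
    r=pip(a,h); cv2.imwrite(f'pics/{name}.png',r[3]); print('pip',r[:3],'t',arm.state()['time'])
E
python3 - <<'E'
from h import *
np.set_printoptions(precision=2,suppress=True)
print(pip(np.load('w1.npz'),.0475)[:3])
arm.line_to(w(-60,10,.15),feed=.25); arm.line_to(w(-60,10,.031),feed=.2); arm.dwell(.3); f0=force(); print(f0)
arm.line_to(w(-45.5,10,.031),feed=.1)
n=sweep(path(y0=10.),f0,z=.031,p=.8)
h=here(); arm.line_to(w(h[0]+15*n[0],h[1]+15*n[1],.03)); h=here(); arm.line_to(w(h[0],h[1],.13),feed=.3)
look('s3',.050)
E
```

```text
(np.float64(138.48427435648077), 52, (-0.5653330485026041, 0.29020945231119794, 31.457956949869793))
[ 0.5   0.06 -0.49]
[[180.    0.8   1.7  -0.2   0.7]
 [180.    1.4   2.7  -0.8   0.4]
 [213.8   2.2   0.6  -1.2  -0.1]
 [247.5   3.6   2.1   0.3  -0.3]
 [270.    4.    1.8   0.5   0.8]
 [270.    3.9   3.3  -0.5   1.5]
 [303.8   4.    3.7   0.3   2.2]
 [337.5   3.8   5.5   0.5   0.5]
 [360.    2.3  10.   -0.2   2.8]
 [372.    0.6   3.5  -0.8   1.9]
 [408.    1.6   2.   -0.5   0.4]]
pip (np.float64(80.4470588424217), 338, (-0.5749994913736979, 0.1436742146809896, 31.447532653808594)) t 33.0417
```

View pics/s3.png

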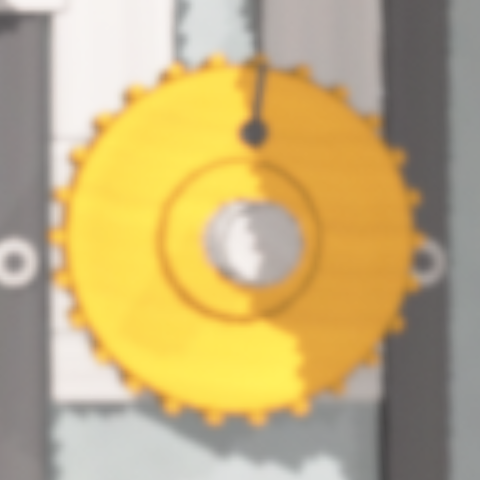

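```bash
python3 - <<'E'
from h import *
np.set_printoptions(precision=2,suppress=True)
arm.line_to(w(-60,10,.15),feed=.25); arm.line_to(w(-60,10,.033),feed=.2); arm.dwell(.3); f0=force()
arm.line_to(w(-45.5,10,.033),feed=.1)
P=[q for q in path(y0=10.) if q[2]<=265]
n=sweep(P,f0,z=.033,p=1.3)
h=here(); arm.line_to(w(h[0]+15*n[0],h[1]+15*n[1],.033)); h=here(); arm.line_to(w(h[0],h[1],.13),feed=.3)
look('s4',.0505)
E
```

```text
[[180.    1.3   2.7   1.7   0.7]
 [180.    1.4   3.5   0.7  -0.5]
 [213.8   2.5  -1.    1.1   0.3]
 [247.5   4.   -2.2  -0.2   0.6]]
pip (np.float64(-162.1891948966279), 3, (-0.6261138916015625, 0.2803446451822917, 31.543741861979168)) t 38.8333
```

View pics/s4.png

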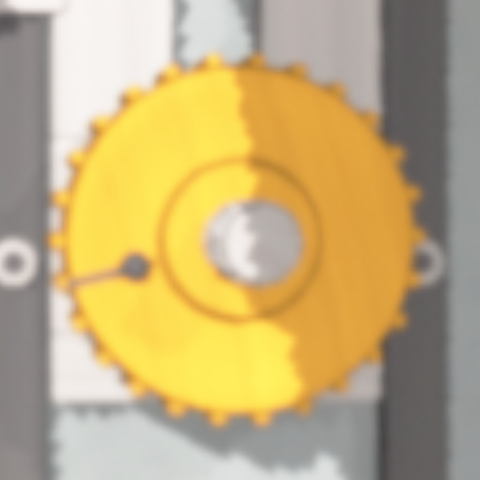

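```bash
python3 - <<'E'
from h import *
np.set_printoptions(precision=2,suppress=True)
y=np.r_[U,0]; R2=np.c_[np.cross(y,_z:=np.array([0,0,-1.])),y,_z]
h=here(); arm.line_to(w(-40,-70,.2),feed=.25)
arm.reach(w(-65,77,.2),R2); print(arm.state()['joint_positions'],arm.state()['time'])
b=snapshot('wrist'); cv2.imwrite('pics/tabpre.png',b['frame'])
arm.line_to(w(-65,77,.1),feed=.2); arm.line_to(w(-65,77,.04),feed=.08); arm.dwell(.3); f0=force(); print(f0,here(),arm.state()['time'])
hi=0
for yy in np.arange(73,26,-2.):
    arm.line_to(w(-65,yy,.04),feed=.05); f=force()-f0; print(yy,f,here()[1])
    if np.linalg.norm(f)>8: break
    hi=hi+1 if f[1]>4.5 else 0
    if hi>=2 and yy<45: break
print(arm.state()['time'])
E
```

```text
[ -39.99   -1.44  104.31    0.     77.19 -158.59] 40.5417
[0.28 0.35 0.97] [-64.88  76.75  40.35] 42.4417
73.0 [-0.4  -0.52 -0.71] 72.60315779986622
71.0 [ 0.01 -0.26 -1.14] 71.01501607882471
69.0 [-0.8  -0.05 -0.67] 69.04429755478935
67.0 [-1.15 -0.2  -1.01] 66.89945484868171
65.0 [-0.36 -0.62 -1.69] 64.79280910897518
63.0 [-1.04  0.15 -0.26] 62.7311484365662
61.0 [-0.89  0.79 -1.13] 60.725182184780124
59.0 [-0.63  0.6  -0.75] 58.726853315823554
57.0 [-0.48 -0.07 -0.65] 56.757916421506636
55.0 [ 0.13  0.51 -0.58] 54.75030390964232
53.0 [ 0.24 -0.67 -0.59] 52.792024888787516
51.0 [-0.33 -0.26 -1.12] 50.75434771243836
49.0 [ 0.2   0.41 -2.09] 48.774808294340005
47.0 [ 0.16  0.69 -1.59] 46.78484018174902
45.0 [-0.53 -0.21 -2.1 ] 44.769538453092004
43.0 [-0.08  0.53 -0.01] 42.76007072454461
41.0 [-0.08  0.13 -1.54] 40.78007276940901
39.0 [-0.86  1.68 -1.37] 38.75813187755066
37.0 [ 0.76  3.19 -0.88] 37.42232768972522
35.0 [ 0.25 10.08  7.09] 37.27456454870828
47.4417
```

```bash
python3 - <<'E'
from h import *
np.set_printoptions(precision=2,suppress=True)
arm.line_to(w(-65,45,.04),feed=.08); arm.line_to(w(-65,45,.2),feed=.2)
arm.reach(w(-60,-90,.25),R); arm.dwell(.2)
a=snapshot('wrist'); np.savez('end.npz',**a); cv2.imwrite('pics/end.png',a['frame'])
C=cloud(a); q=C[...,:2]-N; x=q@X*1e3; y=q@U*1e3
k=(C[...,2]>.049)&(C[...,2]<.06)&(abs(x+60)<16)&(y>0)&(y<70); print('tab',x[k].mean(),y[k].mean(),y[k].min(),y[k].max(),k.sum())
k=(np.hypot(x,y)<28)&(np.hypot(x,y)>12); print('nut top z',np.nanmedian(C[...,2][k]),force(),arm.state()['time'])
r=pip(a,.0506); print(r[:3])
E
```

```text
tab -60.053418616233685 18.487812885141558 15.391392953606266 21.855944392328535 185
nut top z 0.049831174241700915 [-0.01 -0.04 -0.27] 50.2667
(np.float64(-164.094130266333), 239, (-0.8271611531575521, -0.016306559244791668, 31.846165974934895))
```

View pics/end.png

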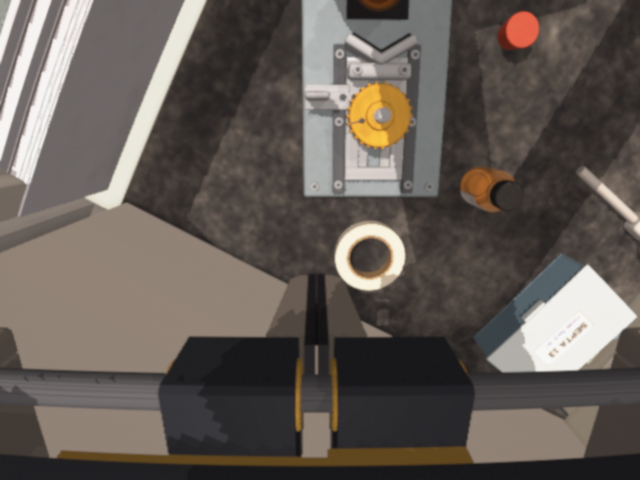

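The final wrist picture shows the sliding jaw drawn back from the bottle (which stands at about (380, 5)). The tab is at about (318, 95), with its depth reading 34 mm from where it started. The nut is at (380, 115) with its pip on the left at about (362, 120), and the tape, vial and stopper are in place.

```bash
python3 -c "
from workcell import arm
print(arm.close_job())"
```

```text
the job is handed in; nothing more can be done
None
```

The job is handed in at about 50 s on the robot's clock: the lock nut is backed off about 2.04 turns (pip reading), the sliding jaw is pushed about 34 mm to its stop, and the arm was clear of everything, with no sign that the bottle or the things round the clamp were touched.

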